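# Hold the bayonet plug seated in the leak-test socket

### The job

Take the plug that has two side lugs and a flat wing grip (not the plain round-knobbed one), put it upright into the spring-return leak-test socket with its lugs through the two slots, press it straight down until its flange is on the cover, and twist it clockwise about a quarter turn until it stops. The springs push it back up and round, so the program finishes while still gripping the plug and holding it fully down and fully turned. Leave the plain plug, the timer and the tape roll where they stand.

Things in the scene. Friction and masses are not known exactly. Their poses are not given: they have to be found in the camera images.
- bayonet_plug: loose plug to fit, 0.12 kg, standing upright. Origin: centre of its underside, z up. Round aluminium nose 28 mm across, z 0 to 26 mm, foot chamfered 3 mm; two lugs on it along +y and -y, 8 mm wide (x), z 0 to 9 mm, reaching 24 mm from the axis; flange 40 mm across, z 26 to 32 mm; above it a grey flat wing grip. Alike after half a turn.
- plug_wing (a point): grip point of the bayonet plug: middle of its wing, 53 mm above its underside, axes as the plug's. The wing is in line with the lugs: 14 mm thick (x; close the fingers along x), 40 mm long (y), from 21 mm below to 15 mm above this point
- plain_plug: bystander: loose plug with the same nose and flange but no lugs, and a round grey knob 32 mm in diameter, 63 mm high in all. Origin: centre of its underside
- test_socket: socket fixed to the table, place and yaw vary: dark base plate 92 x 92 x 8 mm, aluminium barrel 72 mm across, round steel cover 76 mm across and 6 mm thick, its top at z 56 mm, with a keyhole for the plug; brass hose nipple on the barrel's +x side at z 24 mm. Origin: centre of its underside, z up
- socket_mouth (a point): centre of the cover's hole, level with the cover's top (56 mm above the table), axes as the socket's. Hole 32 mm across, two slots 12.5 mm wide along +y and -y reaching 27 mm from the axis: the lugs enter only in line with them. Flange meets cover when the plug's underside is 26 mm below here
- socket_push (a joint): m: how far the sprung dark steel seat under the cover is pushed down. 0 at rest (seat 12 mm below the cover's top; about 4 N), 0.014 when the plug's flange is on the cover (about 12 N). The plug can turn only when it has pushed the seat down 3 mm or more
- socket_turn (a joint): rad: turn of that seat, clockwise seen from above. 0 at rest, in line with the slots (0.03 N m); 1.35 at its stop (0.12 N m); springs back when let go. Small posts on the seat take the lugs between them with 1.25 mm play a side, so the plug turns up to 0.06 rad before the seat follows
- kitchen_timer: bystander: round white timer with a green dial, 68 mm in diameter, 41 mm high, standing on the table. Origin: centre of its underside
- tape_roll: bystander: roll of tape lying flat, 98 mm in diameter, 25 mm high. Origin: centre of its underside
Mind the look-alikes: they are no part of the job. What is shaped like the bayonet_plug but blue or orange is not meant.

How it is judged:
By the outcome, as a careful person would: the job done as asked, in the order asked, and still so for the second after the job is handed in, while the arm keeps its last pose, push and grip.
It also fails if it takes over 48 s, if anything falls off the work surface, if the arm or the gripper's body presses on something with over 40 N, if the wrist force passes 120 N, or if a joint passes its speed limit or range.

### The arm

A 6-joint arm with a two-finger parallel gripper is mounted at the origin on a cart in front of the work surface, level with it; the furniture and walls round the work are solid. World frame = base frame: x ahead of the robot, y to its left, z up, the work surface at z = 0. Lengths are in mm, angles in rad, forces in N, time in s.
With the tool pointing down it reaches from about 350 to 975 mm from the base axis. Payload 7.1 kg.
Tool frame: the origin (TCP) lies on the centre line of the jaws, within the pads' length; the fingertips stand 17 mm ahead of it and the grasp point (between the pads) lies 2 mm behind it (tip_extent is the distance from the TCP to the fingertips, in mm); z points along the fingers, y is the line along which they close (so a half turn about z gives the same grasp; the last joint's range is limited). The gripper opens to 88 mm and grips with 3 to 60 N. Pads are 20 mm wide; open, the fingers measure 115 mm over their backs; the gripper's body (75 mm by 178 mm) begins 61 mm behind the grasp point.
Start: joints at [1.246, 0.423, 1.63, -0, 1.089, -0.019], TCP at [188.128, 595.997, 239.675] pointing down, gripper open.
Joint ranges: [-3, 3], [-0.9, 2.11], [0.09, 2.58], [-1.31, 4.45], [0.11, 2.69], [-2.54, 2.54]. Speed limits (rad/s): [2.39, 2.39, 3.01, 3.14, 3.14, 3.14].

### API

Orientations are given as a rotation vector (axis times angle).
In Python, from workcell import get_obs, get_image, camera_model, close_job, look_for, outline_of, pinpoint, tip_extent gives the robot as it stands.
- The arm moves only by the shell command python3 -m jog 'ROWS'. ROWS is text: rows parted by semicolons, each of 7 numbers parted by spaces: the shift along the tool's x, y, z as a fraction of full scale, then the turn, a rotation vector about the tool's x, y, z as a fraction of full scale, then the closure, from -1 (fully open) to 1 (shut). A call has 1 to 8 rows; each row is the pose to reach, as a shift and turn from the pose commanded when the call began, along the tool's axes at that moment; what a row does not reach only later rows make up. Full scale, the value 1, is 0.2 m for a shift and 30 degrees for a turn. A row lasts 1/10 s, in which the tool goes at most 50 mm and 8.59 degrees, less where a joint would pass 70% of its speed; a pose out of reach is approached as far as the arm can. A call with a number of a shift or a turn outside -1 to 1 is refused whole. A call with a gripper value outside its range is refused whole. The fingers move at their own pace and stop on an object; the grip force is fixed at half the most. Time passes only in rows, so rows that repeat a pose let the fingers close. It gives the time, the measured TCP pose, the force, the opening and the grip force at its end, in the units of the state.
- get_obs(): the state, without advancing time (a new reading comes with each control period).
- get_image(name): name is "scene" or "top" or "wrist"; returns the picture (400x640x3 uint8, red, green, blue); there is no depth.
- camera_model(name): a dict with "fx", "fy", "cx", "cy" (pixels), "origin" and "orientation" of the camera in the world; the wrist camera has in their place "tool_from_camera" (4x4, takes a point from camera to tool coordinates, whose origin is the TCP and whose axes are the flange's). Camera axes: x right, y down, z forward; pixel columns grow to the right and rows downward; lengths in mm; the calibration is good to about 2 mm. A picture is of the moment at which its call begins: read the wrist's pose just before it. camera_model takes no time and is no camera call.
- close_job(): hands the job in; it is judged then, once.
Trained networks look in the newest picture that a camera, given by its name, has taken for a name from the list of things; names that differ only in an ending like _2 or _b are one class to them, and where a whole thing is asked for, a point or a joint stands for the part that bears it (a point fixed in the world has none). Each returns a list of dicts, best first, with "confidence" (0 to 1); they miss things now and then, are a little off and sometimes report something else, mostly with a low value. They report only what shows in the picture. A call takes as long as a camera call. They do not tell look-alikes from the thing itself.
- look_for(target, camera): "xyz" ([x, y, z] in mm, in the coordinates of the camera as it stood for that picture, good to about 4 mm: the middle of the surface that is visible of it).
- outline_of(target, camera): "mask" (400x640 bool, what is visible of it).
- pinpoint(target, camera): "xyz" ([x, y, z] in mm, in the coordinates of the camera as it stood for that picture, good to about 4 mm: a listed point, or the origin of a listed thing).
The state is a dict: "t": time; "qpos": joint angles; "qvel": joint speeds; "joint_torque": joint torques, N m; "ee_pos": TCP position; "orientation": TCP orientation; "ft_force": force on the tool from outside, world axes, zero at the start; "moment": the same for the moment, N m; "width": finger opening in mm; "grasp_force": force on a finger pad.
Only numpy, scipy, OpenCV 4.12 (cv2) and the standard library are available. Lean on these libraries where they do the work, as an engineer would, in place of code of your own. Each camera call takes 0.05 s, during which the arm holds its last target. There are 200 camera calls.

## Working session

There is one attempt and no reset: what is moved stays moved. The work goes in short steps, Python scripts to look and compute and a shell command to move; the robot and the scene stay as the last step left them, time stands still between calls to the robot, and variables do not carry over. Pictures are saved under pics/ and viewed, at most 10 in all, crops included, and the job is handed in when it is done.

```bash
mkdir -p pics
cat > h.py <<'E'
import numpy as np, cv2
from scipy.spatial.transform import Rotation as R
from workcell import *
def campose(c,o=None):
    m=camera_model(c)
    if c=="wrist":
        o=o or get_obs(); T=np.eye(4); T[:3,:3]=R.from_rotvec(o["orientation"]).as_matrix(); T[:3,3]=o["ee_pos"]
        return m,T@np.array(m["tool_from_camera"])
    T=np.eye(4); q=np.array(m["orientation"],float)
    T[:3,:3]=q if q.shape==(3,3) else R.from_rotvec(q).as_matrix(); T[:3,3]=m["origin"]; return m,T
def world(c,p,T): return (T@np.r_[p,1])[:3]
def proj(m,T,p):
    q=np.linalg.inv(T)@np.r_[p,1]; return m["fx"]*q[0]/q[2]+m["cx"],m["fy"]*q[1]/q[2]+m["cy"]
def ray(m,T,u,v,z):
    d=T[:3,:3]@np.array([(u-m["cx"])/m["fx"],(v-m["cy"])/m["fy"],1]); o=T[:3,3]; return o+d*(z-o[2])/d[2]
def save(n,im): cv2.imwrite("pics/"+n+".png",im[...,::-1])
E
python3 - <<'E'
from h import *
print(tip_extent, camera_model("top"))
o=get_obs();print(o)
for c in("top","scene"):
    im=get_image(c); save(c+"0",im); m,T=campose(c)
    for f,ns in((pinpoint,("bayonet_plug","plug_wing","socket_mouth","test_socket","plain_plug")),(look_for,("kitchen_timer","tape_roll"))):
        for n in ns:
            for d in f(n,c)[:3]:
                w=world(c,d["xyz"],T); print(c,n,round(d["confidence"],2),w.round(0),np.round(proj(m,T,w)))
E
python3 -c "
import cv2,numpy as np
a=cv2.imread('pics/top0.png');cv2.imwrite('pics/top0v.png',a)"
```

```text
17.0 {'fx': 401.5388487347729, 'fy': 401.5388487347729, 'cx': 325.9239941100824, 'cy': 204.03134207325147, 'origin': array([424.6485268 ,  10.89598149, 958.95690817]), 'orientation': array([-2.17459079,  2.16335678, -0.13301866])}
{'t': 0.0, 'qpos': array([ 1.24599980e+00,  4.23840020e-01,  1.63066495e+00, -1.79817093e-05,
        1.08859996e+00, -1.90081913e-02]), 'qvel': array([-0.00082448, -0.00116586, -0.00087096, -0.00057679,  0.00159848,
        0.00201584]), 'joint_torque': array([-1.46729062e-04, -5.44632018e+01, -2.73666376e+01,  6.43660733e-02,
        2.28029781e-02, -1.28724014e-04]), 'ee_pos': array([187.97236782, 595.51925398, 238.91203112]), 'orientation': array([-4.78411857e-01, -3.10470518e+00,  2.34456875e-03]), 'ft_force': array([0.05183427, 0.02687889, 0.16085942]), 'moment': array([0.02671829, 0.02377502, 0.0131255 ]), 'grasp_force': 0.0, 'width': 87.78261680275536}
top bayonet_plug 0.81 [ 492. -166.   -4.] [395. 221.]
top bayonet_plug 0.64 [ 515. -301.   -2.] [451. 212.]
top bayonet_plug 0.62 [ 445. -237.   -2.] [425. 241.]
top plug_wing 0.74 [ 360. -267.   51.]
[... 308 characters left out ...]
5. 163.]
top tape_roll 0.83 [ 653. -145.   22.] [387. 153.]
scene bayonet_plug 0.79 [ 364. -264.   -0.] [366. 327.]
scene bayonet_plug 0.72 [ 512. -297.    0.] [427. 299.]
scene bayonet_plug 0.69 [ 444. -238.    3.] [383. 299.]
scene plug_wing 0.98 [ 384. -165.   54.] [337. 275.]
scene plug_wing 0.94 [ 356. -266.   54.] [366. 309.]
scene plug_wing 0.78 [ 496. -164.   53.] [373. 251.]
scene socket_mouth 0.92 [489. -16.  57.] [323. 222.]
scene test_socket 0.62 [488. -11.  -1.] [321. 242.]
scene test_socket 0.31 [634. 103.   3.] [331. 199.]
scene plain_plug 0.77 [485. 257.   6.] [251. 196.]
scene kitchen_timer 0.75 [623.  88.  22.] [332. 197.]
scene tape_roll 0.6 [ 650. -143.   24.] [409. 230.]
```

```bash
python3 -c "
import cv2,numpy as np
a=cv2.imread('pics/top0.png')[130:300,200:470];b=cv2.imread('pics/scene0.png')[170:350,230:500]
a=cv2.resize(a,None,fx=2.9,fy=1.75*1.0) if 0 else cv2.resize(a,None,fx=2.9,fy=2.9,interpolation=2)
b=cv2.resize(b,None,fx=2.9,fy=2.9,interpolation=2)
cv2.imwrite('pics/a.png',a);cv2.imwrite('pics/b.png',b)"
```

```text
(no output)
```

View pics/a.png

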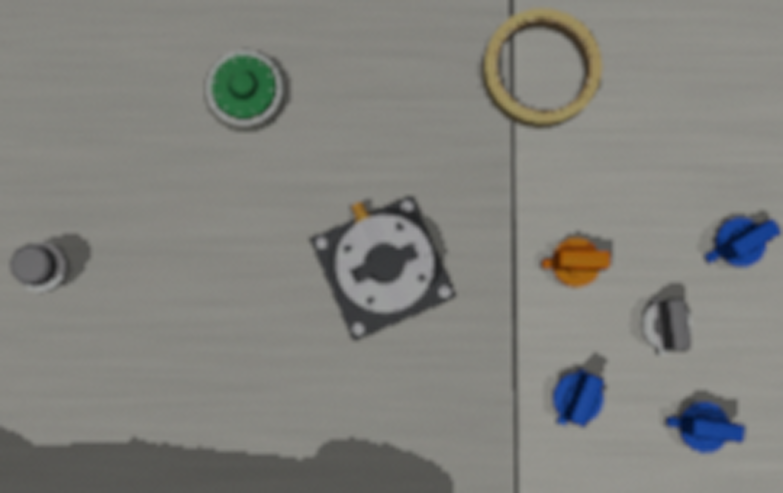

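View pics/b.png

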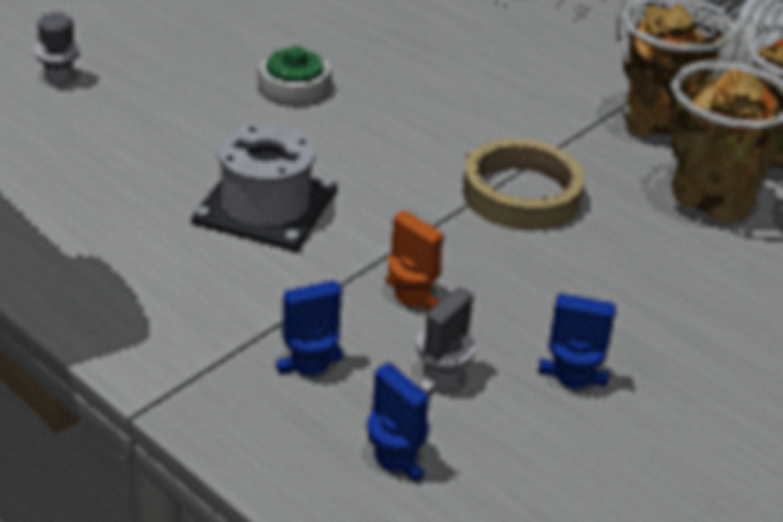

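The candidates in top pixels are orange (399,220), blue (455,213), blue (400,267), blue (443,277) and grey/aluminium (430,241). Only the last has a grey wing and aluminium nose with lugs, so it is the bayonet plug, near (444,-238). The plain plug with the round knob is at (212,221). The socket is at about (332,221), with its nipple up and to the left.

```bash
cat >> h.py <<'E'
def yaw_of(o):  # yaw of tool y axis in world, tool pointing down
    y=R.from_rotvec(o["orientation"]).as_matrix()[:,1]; return np.arctan2(y[1],y[0])
def plan(goal,yaw=None):
    """tool-frame shift (units of 0.2 m) and turn (units of 30deg) to TCP goal, tool y at world yaw, pointing down"""
    o=get_obs(); M=R.from_rotvec(o["orientation"]).as_matrix()
    yaw=yaw_of(o) if yaw is None else yaw
    d=(yaw-yaw_of(o)+np.pi/2)%np.pi-np.pi/2; yaw=yaw_of(o)+d
    y=np.array([np.cos(yaw),np.sin(yaw),0]); z=np.array([0,0,-1.]); G=np.c_[np.cross(y,z),y,z]
    s=M.T@(np.array(goal)-o["ee_pos"])/200; r=R.from_matrix(M.T@G).as_rotvec()/np.radians(30)
    print("shift",s.round(4),"turn",r.round(4),"deg",np.degrees(d).round(1),"at",o["ee_pos"].round(1),"yaw",np.degrees(yaw_of(o)).round(2))
E
python3 - <<'E'
from h import *
print(camera_model("wrist"))
plan([460,230,240]); plan([400,-238,240])
E
```

```text
{'fx': 303.20002425196503, 'fy': 303.20002425196503, 'cx': 315.23462822726805, 'cy': 204.05488679482465, 'tool_from_camera': array([[ 2.76350004e-04, -9.55622615e-01, -2.94593518e-01,
         8.18919170e+01],
       [ 9.99999718e-01,  4.69927287e-04, -5.86310308e-04,
         1.37482882e+00],
       [ 6.98728923e-04, -2.94593273e-01,  9.55622475e-01,
        -1.45664012e+02],
       [ 0.00000000e+00,  0.00000000e+00,  0.00000000e+00,
         1.00000000e+00]])}
shift [-1.8472e+00 -1.3360e+00 -1.5000e-03] turn [ 0.0001 -0.      0.    ] deg 0.0 at [188.1 596.  239.7] yaw 72.48
shift [-2.2655e+00 -3.6578e+00 -1.7000e-03] turn [ 0.0001 -0.      0.    ] deg 0.0 at [188.1 596.  239.7] yaw 72.48
```

```bash
r='-0.924 -0.668 0 0 0 0 -1'; python3 -m jog '-0.924 -0.668 0 0 0 0 -1;-0.924 -0.668 0 0 0 0 -1;-0.924 -0.668 0 0 0 0 -1;-0.924 -0.668 0 0 0 0 -1;-0.924 -0.668 0 0 0 0 -1' && python3 -m jog '-0.924 -0.668 0 0 0 0 -1;-0.924 -0.668 0 0 0 0 -1;-0.924 -0.668 0 0 0 0 -1;-0.924 -0.668 0 0 0 0 -1;-0.924 -0.668 0 0 0 0 -1'
python3 - <<'E'
from h import *
plan([486,-13,240])
plan([444,-238,200],np.pi/2)
E
```

```text
t: 1.3
ee_pos: [325.5, 410.3, 239.8]
orientation: [0.481, 3.104, -0.001]
ft_force: [0.4, 0.6, 0.1]
width: 88.0
grasp_force: 0.0
t: 1.8
ee_pos: [461.8, 227.3, 240.0]
orientation: [0.481, 3.104, 0.0]
ft_force: [0.6, 1.2, -0.3]
width: 87.6
grasp_force: 0.0
shift [-4.7910e-01 -1.1084e+00  1.0000e-04] turn [ 0.0004  0.0017 -0.    ] deg 0.0 at [461.8 227.3 240. ] yaw 72.36
shift [-0.6196 -2.2442  0.2   ] turn [ 1.000e-04  1.800e-03 -5.878e-01] deg 17.6 at [461.8 227.3 240. ] yaw 72.36
```

```bash
python3 -m jog '-0.46 -1 0 0 0 0 -1;-0.46 -1 0 0 0 0 -1;-0.46 -1 0 0 0 0 -1;-0.46 -1 0 0 0 0 -1;-0.46 -1 0 0 0 0 -1;-0.46 -1 0 0 0 0 -1'
python3 - <<'E'
from h import *
o=get_obs(); im=get_image("wrist"); save("w1",im); m,T=campose("wrist",o)
for n in("socket_mouth","test_socket"):
    for d in pinpoint(n,"wrist")[:2]:
        w=world("wrist",d["xyz"],T);print(n,d["confidence"],w.round(1),np.round(proj(m,T,w)))
c=ray  # rectify at z=56: 0.25 mm/px around (486,-13)
g=np.array([[486+x,-13+y,56.] for x,y in((50,50),(50,-50),(-50,-50),(-50,50))])
H=cv2.getPerspectiveTransform(np.float32([proj(m,T,p) for p in g]),np.float32([[0,0],[599,0],[599,599],[0,599]]))
save("s1",cv2.warpPerspective(im,H,(600,600)))
plan([444,-238,200],np.pi/2)
E
```

```text
t: 2.4
ee_pos: [488.0, 9.1, 239.9]
orientation: [0.485, 3.103, -0.0]
ft_force: [0.5, 0.2, -0.2]
width: 87.9
grasp_force: 0.0
socket_mouth 0.74 [ 445.2 -239.4   50.4] [101. 215.]
socket_mouth 0.73 [487.5 -12.3  54.7] [296. 192.]
test_socket 0.71 [490.9 -12.2  -2.7] [300. 183.]
shift [-0.1688 -1.2581  0.1981] turn [ 6.000e-04 -2.000e-04 -5.841e-01] deg 17.5 at [487.6  12.1 239.7] yaw 72.48
```

View pics/s1.png

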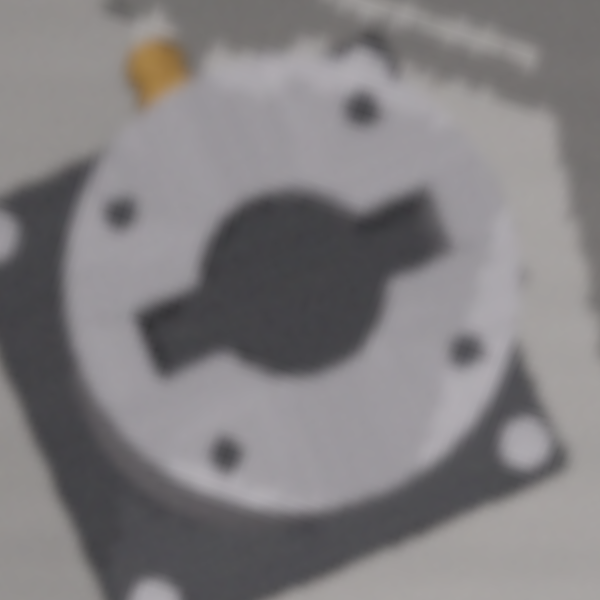

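The rectified view (6 px/mm) shows the cover hole centre at (293,283), which is about (488.8,-11.8). The slots run from (150,346) to (438,218), so the socket yaw is about 24°, consistent with the nipple at upper left (157,72). Next I'll look at the plug.

```bash
python3 -m jog '-0.15 -1 0 0 0 0 -1;-0.15 -1 0 0 0 0 -1;-0.15 -1 0 0 0 0 -1;-0.15 -1 0 0 0 0 -1;-0.15 -1 0 0 0 0 -1;-0.15 -1 0 0 0 0 -1' && python3 -m jog '-0.02 -0.258 0.2 0 0 -0.58 -1;-0.02 -0.258 0.2 0 0 -0.58 -1;-0.02 -0.258 0.2 0 0 -0.58 -1;-0.02 -0.258 0.2 0 0 -0.58 -1;-0.02 -0.258 0.2 0 0 -0.58 -1'
python3 - <<'E'
from h import *
im=get_image("wrist");o=get_obs(); im=get_image("wrist"); save("w2",im); m,T=campose("wrist",o)
for n in("plug_wing","bayonet_plug"):
    for d in pinpoint(n,"wrist")[:5]:
        w=world("wrist",d["xyz"],T);print(n,round(d["confidence"],2),w.round(1),np.round(proj(m,T,w)))
c=(444,-238)
g=np.array([[c[0]+x,c[1]+y,68.] for x,y in((50,50),(50,-50),(-50,-50),(-50,50))])
H=cv2.getPerspectiveTransform(np.float32([proj(m,T,p) for p in g]),np.float32([[0,0],[599,0],[599,599],[0,599]]))
save("p2",cv2.warpPerspective(im,H,(600,600))); plan([444,-238,150],np.pi/2)
E
```

```text
t: 3.15
ee_pos: [456.1, -187.9, 239.6]
orientation: [-0.48, -3.104, -0.001]
ft_force: [0.3, 0.6, 0.4]
width: 88.0
grasp_force: 0.0
t: 3.65
ee_pos: [445.3, -237.2, 200.4]
orientation: [0.005, 3.141, -0.0]
ft_force: [0.1, -0.3, 0.1]
width: 87.8
grasp_force: 0.0
plug_wing 0.96 [ 493.1 -164.4   46.8] [382. 237.]
plug_wing 0.88 [ 366.1 -263.2   48.6] [286. 113.]
plug_wing 0.71 [ 441.8 -240.6   53.4] [311. 192.]
plug_wing 0.7 [ 510.8 -299.1   55.3] [256. 256.]
plug_wing 0.64 [ 388.1 -166.4   53.2] [389. 137.]
bayonet_plug 0.96 [ 361.  -264.1    3.3] [289. 108.]
bayonet_plug 0.92 [ 385.5 -168.7    5. ] [377. 131.]
bayonet_plug 0.91 [ 444.9 -236.4    2.4] [315. 183.]
bayonet_plug 0.82 [ 4.924e+02 -1.681e+02 -4.000e-01] [371. 221.]
bayonet_plug 0.8 [ 512.  -300.3    2.1] [263. 237.]
shift [0.0046 0.0004 0.2515] turn [-0.0009  0.0019 -0.004 ] deg 0.1 at [ 444.9 -238.1  200.3] yaw 89.88
```

View pics/p2.png

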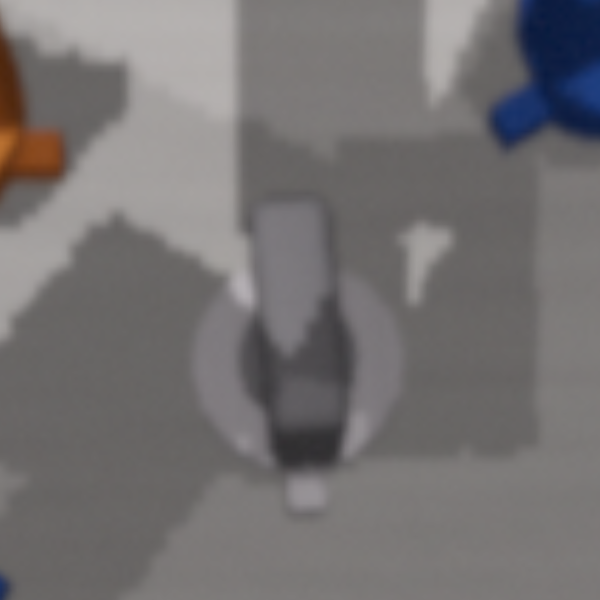

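The rectified view at z=68 shows the wing top from (288,195) to (310,430), centred on (299,313). That puts the plug at about (441.8,-237.8), wing line at +5°, with a lug at (306,493) in line. The flange is aluminium and the wing grey. This is the right plug, and the blue and orange ones clear the fingers.

Run:
```python
from h import *
plan([442,-238,53],np.radians(95.3))
```

```text
shift [1.510e-02 6.000e-04 7.365e-01] turn [-0.0009  0.0018 -0.1807] deg 5.4 at [ 444.9 -238.1  200.3] yaw 89.88
```

```bash
python3 -m jog '0.015 0 0.4 0 0 -0.18 -1;0.015 0 0.4 0 0 -0.18 -1;0.015 0 0.6 0 0 -0.18 -1;0.015 0 0.7 0 0 -0.18 -1;0.015 0 0.737 0 0 -0.18 -1;0.015 0 0.737 0 0 -0.18 -1;0.015 0 0.737 0 0 -0.18 -1' && python3 -m jog '0 0 0 0 0 0 1;0 0 0 0 0 0 1;0 0 0 0 0 0 1;0 0 0 0 0 0 1;0 0 0 0 0 0 1;0 0 0 0 0 0 1;0 0 0 0 0 0 1;0 0 0 0 0 0 1'
python3 - <<'E'
from h import *
o=get_obs();print(o["width"],o["grasp_force"],o["ee_pos"],np.degrees(yaw_of(o)))
E
```

```text
t: 4.55
ee_pos: [442.1, -239.0, 53.3]
orientation: [-0.144, 3.137, -0.001]
ft_force: [0.4, -0.2, -0.9]
width: 88.1
grasp_force: 0.0
t: 5.35
ee_pos: [441.3, -238.6, 52.2]
orientation: [0.145, -3.138, -0.0]
ft_force: [-0.2, -0.1, 0.0]
width: 27.5
grasp_force: 0.0
27.52963015631288 0.0 [ 441.32333856 -238.64247253   52.23698247] 95.28007210524986
```

```bash
python3 -m jog '0 0 0 0 0 0 1;0 0 0 0 0 0 1;0 0 0 0 0 0 1;0 0 0 0 0 0 1;0 0 0 0 0 0 1;0 0 0 0 0 0 1' && python3 -m jog '0 0 -0.2 0 0 0 1;0 0 -0.4 0 0 0 1;0 0 -0.5 0 0 0 1;0 0 -0.5 0 0 0 1'
python3 - <<'E'
from h import *
o=get_obs();print(o["width"],o["grasp_force"])
plan([489,-12,155],np.radians(24))
im=get_image("wrist");save("w3",im)
E
```

```text
t: 5.95
ee_pos: [441.2, -238.6, 52.2]
orientation: [0.145, -3.138, -0.0]
ft_force: [0.5, 0.2, -1.3]
width: 13.6
grasp_force: 30.0
t: 6.35
ee_pos: [443.0, -239.6, 154.9]
orientation: [-0.145, 3.133, -0.005]
ft_force: [-0.1, -0.2, -2.2]
width: 13.4
grasp_force: 30.0
13.402522214384733 29.999712109565735
shift [-0.3339  1.1119 -0.0024] turn [1.0000e-04 1.1800e-02 2.3761e+00] deg -71.3 at [ 443.  -239.6  154.9] yaw 95.28
```

View pics/w3.png

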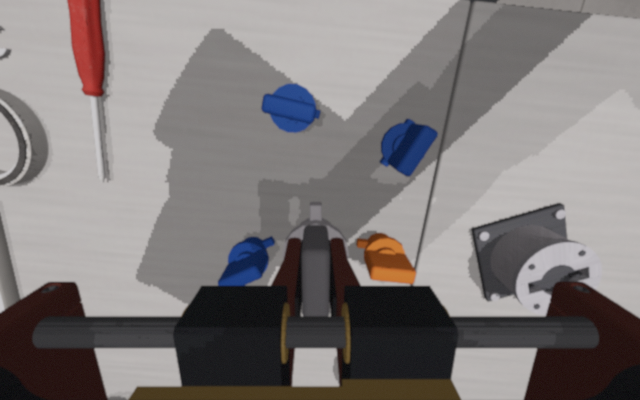

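The plug is held between the pads at 13.4 mm, with its far lug at (316,211) and the flange behind it. The socket is at right (560,270). I'll measure the plug's offset along the wing while moving.

```bash
python3 -m jog '-0.15 0.5 0 0 0 1 1;-0.15 0.5 0 0 0 1 1;-0.334 1 0 0 0 1 1;-0.334 1 0 0 0 1 1;-0.334 1 0 0 0 1 1;-0.334 1 0 0 0 1 1;-0.334 1 0 0 0 1 1'
python3 - <<'E'
from h import *
import cv2
a=cv2.imread('pics/w3.png')[190:260,270:360]
cv2.imwrite('pics/w3c.png',cv2.resize(a,None,fx=8,fy=8,interpolation=cv2.INTER_CUBIC))
plan([489,-12,155],np.radians(24))
m=camera_model("wrist");T=np.array(m["tool_from_camera"])
for n,p in dict(lug_top_end=(24,0,43.2),lug_bot_end=(24,0,52.2),fl_top=(20,0,20.2),fl_bot=(20,0,26.2),wing_top_far=(20,0,-15.8),wing_foot_far=(20,0,20.2)).items(): print(n,np.round(proj(m,T,p),1), np.round(proj(m,T,np.array(p)+[1,0,0])[1],1))
E
```

```text
t: 7.1
ee_pos: [488.4, -32.7, 150.7]
orientation: [-0.668, -3.067, 0.001]
ft_force: [-0.9, 0.5, -1.3]
width: 13.8
grasp_force: 30.0
shift [ 0.0405  0.0953 -0.0217] turn [-0.0041 -0.0042  1.3804] deg -41.4 at [488.4 -32.7 150.7] yaw 65.41
lug_top_end [313.4 203.8] 202.3
lug_bot_end [313.5 199.9] 198.5
fl_top [313.2 221.9] 220.3
fl_bot [313.2 218.4] 216.9
wing_top_far [312.6 248.8] 246.9
wing_foot_far [313.2 221.9] 220.3
```

View pics/w3c.png

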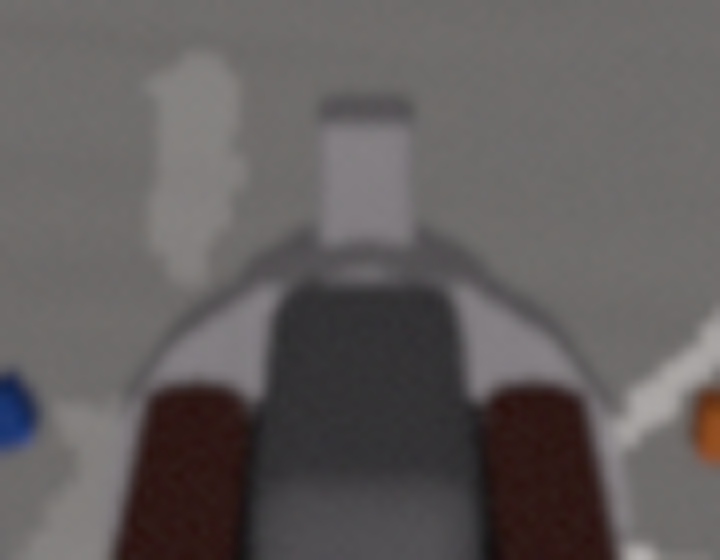

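From the crop, the lug end edges are at v=205.4 and 202.1 against 203.8 and 199.9 expected. So the plug sits about 1 mm towards tool -x, and the wrist camera reads about 1.7 mm high in tool y. I'll go to a hover with the underside about 12 mm above the cover.

```bash
python3 -m jog '0.04 0.095 -0.02 0 0 1 1;0.04 0.095 -0.02 0 0 1 1;0.04 0.095 -0.02 0 0 1 1;0.04 0.095 -0.02 0 0 1 1;0.04 0.095 -0.02 0 0 1 1'
python3 - <<'E'
from h import *
plan([487.9,-12.5,120],np.radians(24))
E
```

```text
t: 7.6
ee_pos: [489.3, -14.0, 155.4]
orientation: [-1.446, -2.787, 0.001]
ft_force: [-0.6, 0.3, -2.2]
width: 14.0
grasp_force: 30.0
shift [ 0.01   -0.0014  0.1771] turn [-0.0029 -0.0014  0.3721] deg -11.2 at [489.3 -14.  155.4] yaw 35.16
```

```bash
python3 -m jog '0.01 -0.001 0 0 0 0.372 1;0.01 -0.001 0.1 0 0 0.372 1;0.01 -0.001 0.177 0 0 0.372 1;0.01 -0.001 0.177 0 0 0.372 1;0.01 -0.001 0.177 0 0 0.372 1'
python3 - <<'E'
from h import *
o=get_obs();im=get_image("wrist");save("w4",im)
plan([487.9,-12.5,120],np.radians(24)); m,T=campose("wrist",o)
yw=yaw_of(o)
for d in pinpoint("socket_mouth","wrist")[:2]: print(d["confidence"],world("wrist",d["xyz"],T))
a=im[150:300,220:420];save("w4c",cv2.resize(a,None,fx=4,fy=4,interpolation=cv2.INTER_CUBIC))
E
```

```text
t: 8.1
ee_pos: [488.4, -11.8, 120.6]
orientation: [-1.707, -2.636, 0.001]
ft_force: [0.1, 0.3, -1.6]
width: 14.0
grasp_force: 30.0
shift [-0.0017 -0.0059  0.0052] turn [-0.0004 -0.0001  0.0047] deg -0.1 at [488.8 -11.7 121. ] yaw 24.14
0.72 [488.18687503 -11.04945104  56.50623684]
```

View pics/w4c.png

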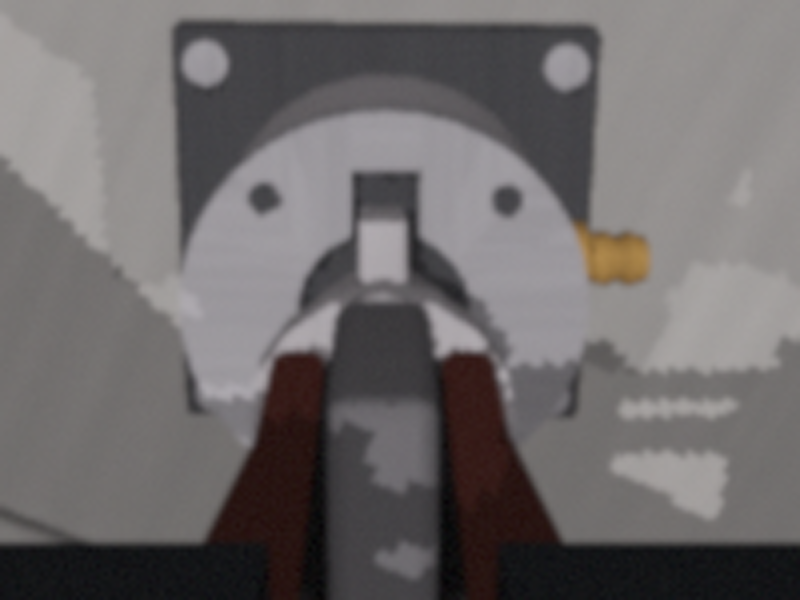

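The lug (382,245 in the crop) points into the slot (352–418), the yaw is aligned to within 0.5°, and the nipple is to the right. I'll compute the remaining offset in the tool frame.

Run:
```python
from h import *
m=camera_model("wrist");T=np.array(m["tool_from_camera"])
print("slot end",ray(m,T,220+385/4,150+172/4,64.6)-[27,0,0])
print("lug top end",ray(m,T,220+382.5/4,150+218/4,43.2)-[24,0,0])
print("cover far edge",ray(m,T,220+383.5/4,150+109/4,64.6)-[38,0,0])
```

```text
slot end [-0.92276478  1.1164739  64.6       ]
lug top end [ 0.08732492  0.67623041 43.2       ]
cover far edge [-0.40371789  0.8369185  64.6       ]
```

```bash
python3 -m jog '-0.002 0.002 0.03 0 0 0 1;-0.002 0.002 0.06 0 0 0 1;-0.002 0.002 0.09 0 0 0 1;-0.002 0.002 0.11 0 0 0 1;-0.002 0.002 0.13 0 0 0 1;-0.002 0.002 0.13 0 0 0 1'
python3 - <<'E'
from h import *
o=get_obs();print(o["ft_force"],o["moment"]); plan([487.9,-12.5,82.2])
E
```

```text
t: 8.8
ee_pos: [489.2, -11.4, 94.5]
orientation: [-1.708, -2.636, 0.001]
ft_force: [-1.4, -0.1, 2.0]
width: 13.8
grasp_force: 30.0
[-1.39425045 -0.08143752  2.0443349 ] [ 6.78704154e-03  2.70807838e-01 -1.17797434e-04]
shift [-0.0025 -0.0081  0.0615] turn [-0.0012 -0.0006 -0.    ] deg 0.0 at [489.2 -11.4  94.5] yaw 24.13
```

```bash
python3 -m jog '0 0 0.02 0 0 0 1;0 0 0.04 0 0 0 1;0 0 0.055 0 0 0 1;0 0 0.062 0 0 0 1;0 0 0.062 0 0 0 1'; python3 -m jog '0 0 0.005 0 0 0 1;0 0 0.005 0 0 0 1'
```

```text
t: 9.3
ee_pos: [489.4, -11.4, 82.7]
orientation: [1.708, 2.636, 0.0]
ft_force: [-3.4, -0.2, 9.4]
width: 13.8
grasp_force: 30.0
t: 9.5
ee_pos: [489.4, -11.4, 82.2]
orientation: [1.708, 2.636, 0.0]
ft_force: [-3.5, 1.3, 11.7]
width: 13.9
grasp_force: 30.0
```

```bash
python3 -m jog '0.0015 -0.003 0.003 0 0 0 1;0.0015 -0.003 0.005 0 0 0 1;0.0015 -0.003 0.005 0 0 0 1'; python3 -m jog '0 0 0.003 0 0 0 1;0 0 0.004 0 0 0 1;0 0 0.004 0 0 0 1'
```

```text
t: 9.8
ee_pos: [489.4, -11.4, 82.1]
orientation: [1.707, 2.635, 0.001]
ft_force: [-5.6, 1.0, 23.1]
width: 13.6
grasp_force: 30.0
t: 10.1
ee_pos: [489.4, -11.4, 82.1]
orientation: [1.707, 2.635, 0.001]
ft_force: [-8.2, 1.1, 34.4]
width: 13.7
grasp_force: 30.0
```

Flange is on the cover: force climbs while the position stays fixed. I'll ease off slightly and twist clockwise.

```bash
python3 -m jog '0 0 -0.005 0 0 0 1;0 0 -0.005 0 0 0.15 1;0 0 -0.005 0 0 0.3 1;0 0 -0.005 0 0 0.45 1;0 0 -0.005 0 0 0.6 1;0 0 -0.005 0 0 0.8 1;0 0 -0.005 0 0 1 1;0 0 -0.005 0 0 1 1'
python3 - <<'E'
from h import *
o=get_obs();print(o["ft_force"],o["moment"]);plan([489.4,-11.4,82.1])
E
```

```text
t: 10.9
ee_pos: [490.4, -11.7, 82.1]
orientation: [2.333, 2.1, 0.004]
ft_force: [-2.0, -1.4, 17.5]
width: 13.9
grasp_force: 30.0
[-2.04447726 -1.39186812 17.48957993] [-0.43321318  0.58645006 -0.06449132]
shift [ 0.0009 -0.0049  0.0002] turn [ 0.007   0.0003 -0.    ] deg 0.0 at [490.4 -11.7  82.1] yaw -6.03
```

```bash
python3 -m jog '0 0 0 0 0 0.15 1;0 0 0 0 0 0.3 1;0 0 0 0 0 0.45 1;0 0 0 0 0 0.6 1;0 0 0 0 0 0.8 1;0 0 0 0 0 1 1;0 0 0 0 0 1 1'
python3 - <<'E'
from h import *
o=get_obs();print(o["ft_force"],o["moment"]);plan([489.4,-11.4,82.1])
E
```

```text
t: 11.6
ee_pos: [490.6, -12.0, 82.2]
orientation: [2.797, 1.425, 0.005]
ft_force: [-1.9, -3.1, 15.9]
width: 14.2
grasp_force: 30.0
[-1.89457091 -3.14530366 15.90088163] [-0.82711272  0.48961117 -0.00442899]
shift [-0.001  -0.0066  0.0003] turn [ 0.0074 -0.003   0.    ] deg 0.0 at [490.6 -12.   82.2] yaw -36.01
```

```bash
python3 -m jog '0 0 0.002 0 0 0.15 1;0 0 0.002 0 0 0.3 1;0 0 0.002 0 0 0.45 1;0 0 0.002 0 0 0.55 1;0 0 0.002 0 0 0.62 1;0 0 0.002 0 0 0.62 1'
python3 - <<'E'
from h import *
o=get_obs();print(o["ft_force"],o["moment"],np.degrees(yaw_of(o)))
E
python3 -m jog '0 0 0 0 0 0.05 1;0 0 0 0 0 0.1 1;0 0 0 0 0 0.1 1'
python3 - <<'E'
from h import *
o=get_obs();print(o["ft_force"],o["moment"],np.degrees(yaw_of(o)))
E
```

```text
t: 12.2
ee_pos: [490.7, -12.0, 82.1]
orientation: [2.99, 0.957, 0.006]
ft_force: [-1.7, -3.2, 20.8]
width: 13.8
grasp_force: 30.0
[-1.74529213 -3.22033153 20.83070868] [-0.82445216  0.799936    0.05355575] -54.493700110454306
t: 12.5
ee_pos: [490.7, -12.1, 82.1]
orientation: [3.014, 0.879, 0.006]
ft_force: [-2.1, -4.0, 20.1]
width: 14.0
grasp_force: 30.0
[-2.10709647 -4.02608205 20.09988223] [-0.93519829  0.81746809  0.14961018] -57.46188323674053
```

```bash
for i in 1; do python3 -m jog '0 0 0 0 0 0.05 1;0 0 0 0 0 0.1 1;0 0 0 0 0 0.1 1'; done
python3 - <<'E'
from h import *
o=get_obs();print(o["moment"],np.degrees(yaw_of(o)))
E
python3 -m jog '0 0 0.001 0 0 0.05 1;0 0 0.001 0 0 0.1 1;0 0 0.001 0 0 0.1 1'
python3 - <<'E'
from h import *
o=get_obs();print(o["moment"],np.degrees(yaw_of(o)))
E
```

```text
t: 12.8
ee_pos: [490.7, -12.1, 82.1]
orientation: [3.035, 0.802, 0.006]
ft_force: [-2.2, -3.4, 20.4]
width: 14.1
grasp_force: 30.3
[-0.79301261  0.72444633  0.57339281] -60.39506390805021
t: 13.1
ee_pos: [490.9, -12.0, 82.1]
orientation: [3.055, 0.723, 0.007]
ft_force: [-2.9, -3.1, 21.8]
width: 14.6
grasp_force: 31.1
[-0.65305405  0.6995452   0.77150641] -63.3731225083731
```

The hard stop is reached: the moment jumped to 0.57, then 0.77 N m. I'll ease off slightly and check that it holds.

```bash
python3 -m jog '0 0 0 0 0 -0.05 1;0 0 0 0 0 -0.05 1;0 0 0 0 0 -0.05 1;0 0 0 0 0 -0.05 1;0 0 0 0 0 -0.05 1;0 0 0 0 0 -0.05 1'
python3 - <<'E'
from h import *
o=get_obs();print(o["ft_force"],o["moment"],np.degrees(yaw_of(o)))
im=get_image("wrist");save("w5c",cv2.resize(im[150:300,220:420],None,fx=4,fy=4,interpolation=cv2.INTER_CUBIC))
E
```

```text
t: 13.7
ee_pos: [490.9, -12.0, 82.1]
orientation: [3.045, 0.763, 0.007]
ft_force: [-2.9, -3.3, 22.9]
width: 14.3
grasp_force: 30.2
[-2.91381936 -3.26531378 22.92931482] [-0.72604499  0.65744507  0.51069532] -61.86787428730706
```

View pics/w5c.png

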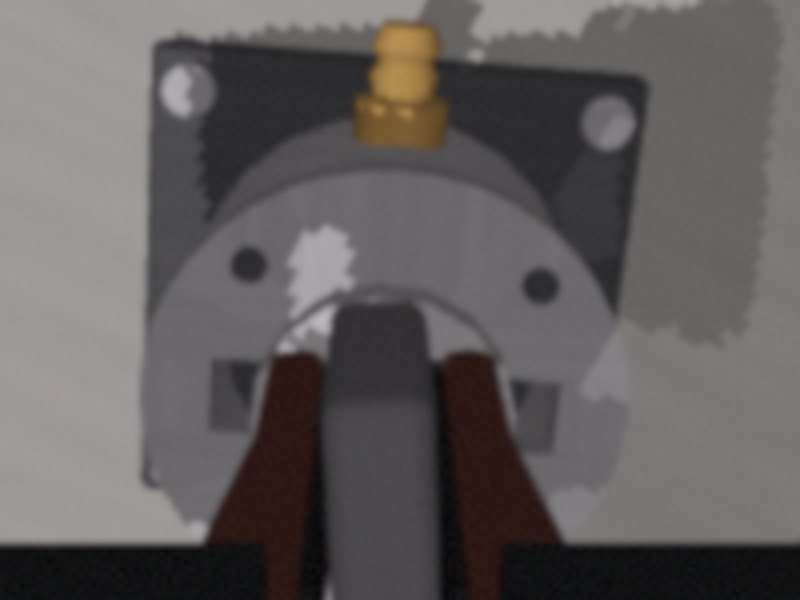

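The flange sits flush on the cover, with its rim at (390,290). The empty slots at (232,395) and (537,415) are now across the wing, and the plug is held against the stop at 0.51 N m and 23 N down. Handing in.

```bash
python3 -c "
from workcell import *
print(close_job())"
```

```text
the job is handed in; nothing more can be done
None
```

The grey-winged bayonet plug is in the socket, pressed until its flange is on the cover and twisted clockwise to the stop. The job was handed in at about 14 s with the arm still gripping it, pressing down and holding it turned; the other objects were not touched.

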